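Weigh the pigment tin from the back of the spill tray

TASK

The small flat pigment tin at the back of the spill tray is hemmed in by the toner can, the white bottle and the square tin: stand all three upright on the black rubber mat, then set the flat tin down gently in the middle of the scale's pan. Leave it there and put the three back upright in the tray, each on the very spot where it stood at the start. Do not disturb the two small containers in the tray's front corners, and let nothing fall over.

Things in the scene. Friction and masses are not known exactly. Their poses are not given: they have to be found in the camera images.
- flat_tin_centre (a point): flat pigment tin: low round bare-metal tin, paper band, pressed metal lid; 62 mm diameter, 45 mm tall, about 0.2 kg. Point: its centre, 22.5 mm above its underside; z up. It starts in the middle of the tray's back (the side away from the robot), 5 mm from the rim, the three taller containers 8 to 17 mm from it at its left, right and front. Take it round its sides.
- toner_centre (a point): toner can: black, round, 86 mm diameter, 0.45-0.78 kg, white band, grey mixing lid (top at 98 mm). On it an upright black grip: 58 mm along the can's x, 18 mm thick along its y, 98 to 136 mm above the underside, centred 3 mm to -x of the axis: pinch along y at 125 mm. Grey spout at +x (to 112 mm high, 55 mm out); blue lever at -x. Point: on the axis, 68 mm above the underside; z up.
- bottle_centre (a point): white bottle: round white plastic, 84 mm diameter, grey band, sloping shoulders, 0.39-0.68 kg. Black round screw cap 40 mm in diameter, 108 to 136 mm above the underside: grip the cap 125 mm above the underside, from any side. Point: on the axis, 68 mm above the underside (half-way up); z up.
- square_tin_centre (a point): square tin: metal, 72 x 72 mm in plan, 96 mm tall, 0.37-0.65 kg, with a black strap handle on top: a level bar 66 mm along the tin's x, 16 mm wide along its y, 120 to 134 mm above the underside, posts 28 mm either side of its middle. Pinch its middle along y, 125 mm above the underside. Flat cap in a corner (to 103 mm). Point: on the axis, 67 mm above the underside; z up.
- pan (a point): centre of the top face of the mixing scale's round steel pan, 200 mm in diameter, 64 mm above the bench. x points to the scale's display, on a column 155 mm from this point, up to 165 mm above the bench; the housing is 242 x 212 mm. Fixed, on the left or the right of the tray.
- mat: black ribbed rubber mat on the bench at the other side of the tray, fixed: 330 mm along its x, 190 mm along its y, 4 mm thick. Origin at the centre of its underside, at bench height. The three containers fit on it in a row along its x, 100 mm apart.
- tray: steel spill tray, fixed: 223 mm along its x (away from the robot) by 298 mm along its y, walls 4 mm thick and 30 mm high with a 10 mm flange, floor 4 mm thick. Origin at the centre of its underside, at bench height. The flat tin stands at x = 70 mm; the three taller containers at x = -14, y = 0 and x = 55, y = +81 and -81 mm; which is where varies.
- touchup_centre (a point): bystander in a front corner of the tray: a small brown glass bottle 36 mm in diameter, with a thin black cap, 72 mm tall. The point is on its axis 36 mm above the underside.
- jar_centre (a point): bystander in the other front corner of the tray: a small glass jar 46 mm in diameter with a brass-coloured lid, 48 mm tall. The point is on its axis 24 mm above the underside.
Mind the look-alikes: they are no part of the job. What is shaped like the part that bears toner_centre but orange is not meant.

How it is judged:
By the outcome, as a careful person would: the job done as asked, in the order asked, and still so for the second after the job is handed in, with the robot touching nothing.
It also fails if it takes over 136 s, if anything falls off the work surface, if the arm or the gripper's body presses on something with over 40 N, if the wrist force passes 120 N, or if a joint passes its speed limit or range.

ROBOT

A 6-joint arm with a two-finger parallel gripper is mounted at the origin on the work surface. World frame = base frame: x ahead of the robot, y to its left, z up, the work surface at z = 0. Lengths are in mm, angles in rad, forces in N, time in s.
With the tool pointing down it reaches from about 350 to 875 mm from the base axis. Payload 4.2 kg.
Tool frame: the origin (TCP) lies midway between the tips of the shut fingers; the grasp point (between the pads) lies 19 mm behind it (arm.grasp_offset is the distance from the TCP to the grasp point, in mm); z points along the fingers, y is the direction in which the jaws open and shut (so a half turn about z gives the same grasp; the last joint's range is limited). The gripper opens to 85 mm and grips with 20 to 120 N. Pads are 22 mm wide; open, the fingers measure 114 mm over their backs; the gripper's body (76 mm by 85 mm) begins 54 mm behind the grasp point. The pads swing forward as they close: fully open they stand 13 mm farther back than shut.
Start: joints at [1.36, 0.385, 0.008, 0, -1.194, -0.259], TCP at [282.909, 557.281, 231.312] pointing down, gripper open.
Joint ranges: [-3.14, 3.14], [-1.21, 2.06], [-1.07, 1.41], [-3.16, 2.05], [-2.99, -0.16], [-3.1, 3.1]. Speed limits (rad/s): [2.79, 2.79, 3.14, 3.14, 3.14, 3.14].

INTERFACE

Orientations are given as a unit quaternion [x, y, z, w].
In Python, from bench import arm gives the robot as it stands.
- The arm moves only by the tool move_arm, never from a script. Its argument "moves" is a list of rows, each an object with "gripper": the gripper's target within -1 to 1 (fully open at 1, half-way at 0, shut at -1); "xyz": the shift along the tool's x, y, z in cm, a list of three; "angular": the turn, a rotation vector about the tool's x, y, z in rad, a list of three. In form: [{"gripper": gripper, "xyz": [dx, dy, dz], "angular": [wx, wy, wz]}, ...]. A call has 1 to 10 rows; each row is the pose to reach, as a shift and turn from the pose commanded when the call began, along the tool's axes at that moment; what a row does not reach only later rows make up. A row lasts 1/8 s, in which the tool goes at most 62.5 mm and 10.7 degrees, less where a joint would pass 70% of its speed; a pose out of reach is approached as far as the arm can. A call with a gripper value outside its range is refused whole. The fingers move at their own pace and stop on an object; the grip force is fixed at half the most. Time passes only in rows, so rows that repeat a pose let the fingers close. It gives the time, the measured TCP pose, the force and the opening at its end, in the units of the state.
- arm.read_state(): the state, without advancing time (a new reading comes with each control period).
- arm.get_image(name): name is "scene" or "top" or "wrist"; returns (picture, depth): 400x640x3 uint8, blue, green, red; 400x640 float32, mm along the optical axis (not along the pixel's ray), 0 where there is no reading.
- arm.get_calibration(name): a dict with "camera_matrix" (3x3 intrinsics, pixels), "k1" (the pictures are not rectified: a ray, as slopes to the right and down, at radius r is drawn at 1 + k1 r^2 times it, then the intrinsics apply), "R" (3x3) and "t" (3): a world point X has camera coordinates R X + t. Camera axes: x right, y down, z forward; pixel columns grow to the right and rows downward; lengths in mm; the calibration is good to about 2 mm. A picture is of the moment at which its call begins: read the wrist's pose just before it. get_calibration takes no time and is no camera call; for the wrist camera it gives the pose at the moment of the call.
- arm.job_done(): hands the job in, once; it reports no verdict.
The state is a dict: "clock": time; "joints": joint angles; "joint_vel": joint speeds; "joint_efforts": joint torques, N m; "position": TCP position; "ee_rot": TCP orientation; "contact_force": force on the tool from outside, world axes, zero at the start; "wrist_torque": the same for the moment, N m; "gripper_width": finger opening in mm.
Only numpy, scipy, OpenCV 4.12 (cv2) and the standard library are available. Lean on these libraries where they do the work, as an engineer would, in place of code of your own. Each camera call takes 0.05 s, during which the arm holds its last target. There are 200 camera calls.

## Working session

There is one attempt and no reset: what is moved stays moved. The work goes in short steps, Python scripts to look and compute and a tool call to move; the robot and the scene stay as the last step left them, time stands still between calls to the robot, and variables do not carry over. Pictures are saved under pics/ and viewed, about 12 in all and at most 16, crops included, and the job is handed in when it is done.

Besides the shell and the picture viewer there is one more tool, called after ">>>" as name(argument=value, ...), one argument or row to a line, values as JSON. move_arm: Moves the arm, as the interface text tells. Its arguments: {"type":"object","properties":{"moves":{"type":"array","items":{"type":"object","properties":{"gripper":{"type":"number"},"xyz":{"type":"array","items":{"type":"number"}},"angular":{"type":"array","items":{"type":"number"}}}}}},"required":["moves"]}

```bash
mkdir -p pics; ls
python3 - <<'E'
from bench import arm
import cv2,numpy as np
print(arm.read_state())
for n in ("scene","top"):
    p,d=arm.get_image(n); cv2.imwrite(f"pics/{n}0.png",p); np.savez(f"{n}0.npz",p=p,d=d)
    c=arm.get_calibration(n); print(n,c)
E
```

```text
pics
{'clock': 0.0, 'joints': array([ 1.35961629e+00,  3.85561336e-01,  6.63061716e-03, -4.94206404e-04,
       -1.19398006e+00, -2.58594700e-01]), 'joint_vel': array([ 0.00180625,  0.00080374,  0.00175976, -0.00132991,  0.00056914,
       -0.00098703]), 'joint_efforts': array([ 4.35254906e-04, -3.92288375e+01,  1.88405818e+01,  4.18623000e+00,
       -4.61090327e-03,  1.45149535e-06]), 'position': array([282.65297798, 556.78782614, 230.22127203]), 'ee_rot': array([ 9.72518769e-01, -2.32821976e-01, -2.04544161e-04,  1.06237462e-03]), 'contact_force': array([ 0.13860948, -0.34581951,  0.86293434]), 'wrist_torque': array([0.05887461, 0.02707793, 0.02721364]), 'gripper_width': 85.30063242372108}
scene {'camera_matrix': array([[510.44254111,   0.        , 321.62198291],
       [  0.        , 510.44254111, 208.71705608],
       [  0.        ,   0.        ,   1.        ]]), 'k1': -0.0834790893721536, 'R': array([[-0.64062489,  0.76784647, -0.00339866],
       [ 0.61273814,  0.50853833, -0.60493036],
       [-0.46276529, -0.38961593, -0.79627113]]), 't': array([ 281.83740399, -247.64674828, 1438.67800499])}
top {'camera_matrix': array([[496.64884908,   0.        , 323.44059972],
       [  0.        , 496.64884908, 205.03204284],
       [  0.        ,   0.        ,   1.        ]]), 'k1': -0.12035784267963905, 'R': array([[-0.00555988, -0.99996652, -0.00600305],
       [-0.9779654 ,  0.00669019, -0.20865982],
       [ 0.208693  ,  0.00471065, -0.97796986]]), 't': array([ 13.33271841, 478.37429711, 956.6198433 ])}
```

View pics/top0.png

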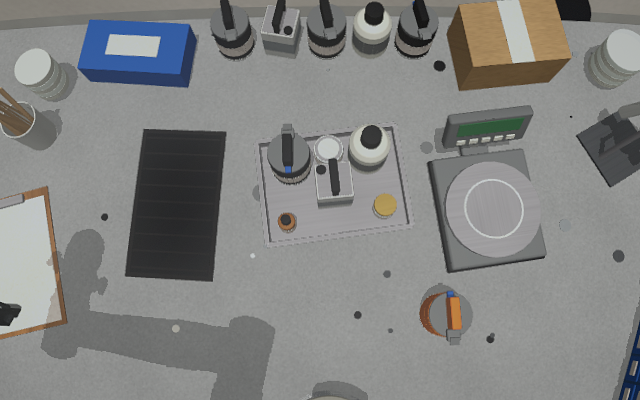

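View pics/scene0.png

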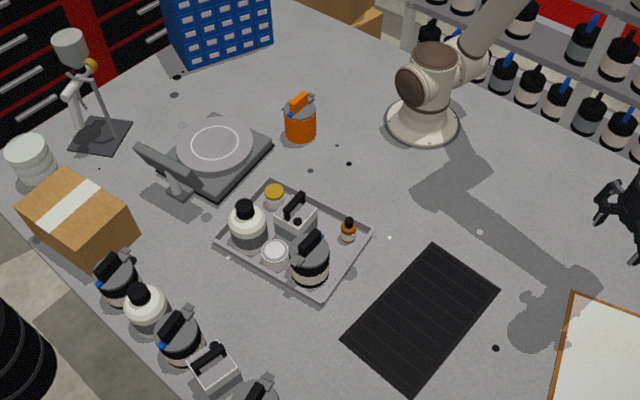

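```bash
cat > h.py <<'E'
import cv2,numpy as np
def rays(c,uv):
    K=c["camera_matrix"];k=c["k1"]
    uv=np.asarray(uv,float).reshape(-1,2)
    n=cv2.undistortPoints(uv.reshape(-1,1,2),K,np.array([k,0,0,0,0.])).reshape(-1,2)
    return np.c_[n,np.ones(len(n))]
def plane(c,uv,z):
    r=rays(c,uv)@c["R"]; o=-c["R"].T@c["t"]
    return o+r*((z-o[2])/r[:,2])[:,None]
def cloud(c,d):
    v,u=np.mgrid[0:d.shape[0],0:d.shape[1]]
    r=rays(c,np.c_[u.ravel(),v.ravel()])
    X=(r*d.ravel()[:,None]-c["t"])@c["R"]
    X[d.ravel()==0]=np.nan
    return X.reshape(*d.shape,3)
def proj(c,X):
    X=np.atleast_2d(X).astype(float)
    return cv2.projectPoints(X,cv2.Rodrigues(c["R"])[0],c["t"],c["camera_matrix"],np.array([c["k1"],0,0,0,0.]))[0].reshape(-1,2)
E
python3 - <<'E'
from bench import arm
from h import *
for n in("top","scene"):
    D=np.load(n+"0.npz");c=arm.get_calibration(n);X=cloud(c,D["d"]);p=D["p"]
    Z=X[...,2]
    reg=(X[...,0]>400)&(X[...,0]<720)&(X[...,1]>-250)&(X[...,1]<250)
    m=(reg&(Z>118)&(Z<150)).astype(np.uint8)
    k,l,s,ce=cv2.connectedComponentsWithStats(m)
    for i in range(1,k):
        if s[i,4]>30:
            q=X[l==i]; r=cv2.minAreaRect(q[:,:2].astype(np.float32)); print(n,"comp",s[i],np.median(q,0).round(1),r, np.percentile(q[:,2],[5,95]).round(1))
    g=X[(reg)&(Z<10)]; print("ground z",np.median(g[:,2]))
    if n=="top":
        mm=(p.max(2)<70)&(abs(Z)<15)&(X[...,1]>100)&(X[...,1]<450)&(X[...,0]>300)
        k,l,s,ce=cv2.connectedComponentsWithStats(mm.astype(np.uint8)); i=1+s[1:,4].argmax()
        ct=cv2.findContours((l==i).astype(np.uint8),0,1)[0];ct=max(ct,key=len)
        print("mat",cv2.minAreaRect(plane(c,ct.reshape(-1,2),4)[:,:2].astype(np.float32)))
    cv2.imwrite(f"pics/{n}crop.png",cv2.resize(p[105:255,245:425] if n=="top" else p[170:310,200:380],None,fx=4.4,fy=4 .__int__() if 0 else 4.4,interpolation=cv2.INTER_CUBIC)[:600])
E
```

```text
top comp [445 119  14  19 143] [ 607.  -235.7  134.6] ((609.7701416015625, -235.3091278076172), (31.122541427612305, 17.78419303894043), 49.818756103515625) [120.8 148. ]
top comp [361 125  22  23 389] [593.7 -82.2 138.5] ((596.3739013671875, -83.06076049804688), (39.493019104003906, 38.58594512939453), 21.782508850097656) [123.5 141.1]
top comp [282 134  10  32 305] [568.9  79.9 138.6] ((571.3373413085938, 79.63853454589844), (57.753482818603516, 17.40815544128418), 0.9096170663833618) [131.1 141.4]
top comp [328 159  12  35 295] [515.8 -10.  136.6] ((517.3716430664062, -9.862293243408203), (65.41163635253906, 15.976207733154297), 5.650867938995361) [132.8 139.3]
ground z 0.2663362618481816
mat ((497.7569885253906, 328.9653015136719), (189.0065460205078, 328.3183898925781), 87.06792449951172)
scene comp [180 170  19  15 114] [ 618.6 -231.9  134.6] ((618.7459106445312, -235.10189819335938), (18.3748836517334, 36.7138786315918), 62.7551383972168) [119.1 149.1]
scene comp [283 190  23  27 252] [524.2  -8.1 136.9] ((520.059814453125, -10.56418514251709), (67.93717193603516, 17.034433364868164), 6.557422161102295) [124.  140.4]
scene comp [234 198  20  21 322] [601.6 -79.5 138.9] ((598.6723022460938, -84.10945892333984), (40.00340270996094, 38.668121337890625), 76.85028076171875) [121.7 142.6]
scene comp [298 228  23  27 331] [577.2  82.3 138.5] ((573.6218872070312, 79.20494079589844), (59.158382415771484, 18.571533203125), 1.035727858543396) [120.5 142.1]
ground z 0.5978453937968262
```

View pics/topcrop.png

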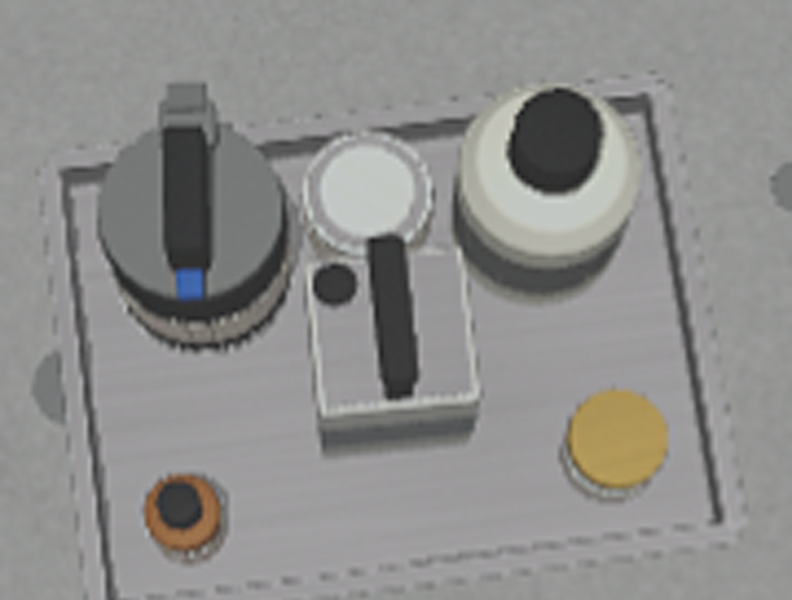

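The crop of the tray shows the toner can back left (black grip at (187,195), blue lever at (190,283)), the flat tin at (368,190), the bottle's cap at (555,140), the square tin's bar at (393,315), the touch-up bottle at (183,510) and the jar at (617,438). Look-alikes are the back row of cans (full picture (232,30), (327,30), (415,30)) and the orange can at (445,315). The black can inside the tray is the one meant. I'll measure the pan and flat tin next.

```bash
cat >> h.py <<'E'
from scipy.spatial.transform import Rotation as Ro
def go(s,xyz,yaw):
    """tool-frame shift (cm) and turn to get to world xyz (mm), tool down, x axis at yaw (deg)"""
    R=Ro.from_quat(s["ee_rot"]); y=np.deg2rad(yaw)
    T=Ro.from_matrix(np.array([[np.cos(y),np.sin(y),0],[np.sin(y),-np.cos(y),0],[0,0,-1.]]))
    return (R.inv().apply(np.array(xyz)-s["position"])/10).round(2),(R.inv()*T).as_rotvec().round(3)
E
python3 - <<'E'
from bench import arm
from h import *
print(arm.grasp_offset)
for n in("top","scene"):
    D=np.load(n+"0.npz");c=arm.get_calibration(n);X=cloud(c,D["d"]);p=D["p"];Z=X[...,2]
    m=(Z>58)&(Z<72)&(X[...,0]>330)&(X[...,0]<640)&(X[...,1]<-180)&(X[...,1]>-480)
    k,l,s,ce=cv2.connectedComponentsWithStats(m.astype(np.uint8)); i=1+s[1:,4].argmax()
    q=X[l==i];print(n,"pan",s[i],cv2.minEnclosingCircle(q[:,:2].astype(np.float32)),q.mean(0),np.median(q[:,2]))
    m=(abs(X[...,0]-600)<33)&(abs(X[...,1])<33)&(Z>42)&(Z<56)
    q=X[m];print("flat",m.sum(),cv2.minEnclosingCircle(q[:,:2].astype(np.float32)),q.mean(0))
    m=(Z>22)&(Z<38)&(X[...,0]>400)&(X[...,0]<680)&(abs(X[...,1]+8)<190)
    print("tray",cv2.minAreaRect(X[m][:,:2].astype(np.float32)))
    if n=="top":
        hsv=cv2.cvtColor(p,cv2.COLOR_BGR2HSV)
        m=(hsv[...,1]>90)&(hsv[...,0]<35)&(X[...,0]<560)&(X[...,0]>400)&(abs(X[...,1])<150)
        k,l,s,ce=cv2.connectedComponentsWithStats(m.astype(np.uint8))
        for i in range(1,k):
            if s[i,4]>20: print(ce[i],s[i,4],np.median(X[l==i],0))
s=arm.read_state();print(*go(s,[572.5,79.4,230],1))
E
```

```text
18.700000000000003
top pan [ 445  161   97   97 7186] ((467.3711242675781, -334.7825012207031), 100.63676452636719) [ 465.42006612 -333.03521449   62.93895229] 62.93082041281629
flat 622 ((599.338623046875, -0.19107265770435333), 31.594148635864258) [599.91804966   0.71761158  47.97877027]
tray ((530.974853515625, -8.68450927734375), (236.435546875, 311.8774108886719), 7.336043834686279)
[384.76762402 204.31592689] 383 [ 479.48043322 -114.24092811   50.73422276]
[286.59859155 222.13380282] 142 [441.7145368   83.69478446  50.84972745]
scene pan [ 176  117   77   56 3371] ((467.14776611328125, -334.5765380859375), 101.3592529296875) [ 471.66619696 -331.98265075   63.92524886] 63.92344395194752
flat 535 ((600.0509643554688, -0.9446584582328796), 32.008506774902344) [602.64657671   0.68060389  48.92878716]
tray ((530.7789306640625, -10.669052124023438), (238.52838134765625, 311.6611022949219), 7.416042327880859)
[47.46 29.44  0.1 ] [ 0.002  0.    -0.487]
```

>>> move_arm(
  moves=[
    {"gripper": 0.2,"xyz": [3,2,0],"angular": [0,0,-0.1]},
    {"gripper": 0.2,"xyz": [8,5,0],"angular": [0,0,-0.25]},
    {"gripper": 0.2,"xyz": [14,8.7,0],"angular": [0,0,-0.4]},
    {"gripper": 0.2,"xyz": [20,12.4,0],"angular": [0,0,-0.487]},
    {"gripper": 0.2,"xyz": [26,16.1,0],"angular": [0,0,-0.487]},
    {"gripper": 0.2,"xyz": [32,19.8,0],"angular": [0,0,-0.487]},
    {"gripper": 0.2,"xyz": [37.5,23.2,0],"angular": [0,0,-0.487]},
    {"gripper": 0.2,"xyz": [42.5,26.4,1],"angular": [0,0,-0.487]},
    {"gripper": 0.2,"xyz": [46,28.5,2],"angular": [0,0,-0.487]},
    {"gripper": 0.2,"xyz": [47.46,29.4,2.5],"angular": [0,0,-0.487]},
  ],
)

```text
clock: 1.35
position: [573.5, 77.4, 205.0]
ee_rot: [1.0, 0.007, -0.001, 0.0]
contact_force: [-0.5, -0.2, 0.0]
gripper_width: 50.9
```

Run:
```python
from bench import arm
from h import *
s=arm.read_state();print(s["clock"],s["position"],s["ee_rot"],s["gripper_width"],s["contact_force"],s["joints"])
c=arm.get_calibration("wrist");p,d=arm.get_image("wrist");cv2.imwrite("pics/w1.png",p)
X=cloud(c,d);m=(X[...,2]>125)&(X[...,2]<150)&(abs(X[...,0]-573)<60)&(abs(X[...,1]-79)<30)
print(m.sum(),cv2.minAreaRect(X[m][:,:2].astype(np.float32)) if m.sum()>5 else 0)
s=arm.read_state();print(go(s,[572.3,79,109],1))
```

```text
1.35 [573.52796245  77.38326852 205.0471233 ] [ 9.99975396e-01  6.94718010e-03 -9.21029631e-04  3.09020090e-04] 50.926725731213764 [-0.5320004  -0.23290999  0.03179124] [ 4.13788012e-01  3.27349827e-01 -1.47183394e-01 -1.81188323e-04
 -1.09819938e+00  1.17098543e+00]
2076 ((573.0654296875, 77.84341430664062), (57.799232482910156, 17.843891143798828), 1.1642645597457886)
(array([-0.14, -0.33,  9.5 ]), array([ 0.002,  0.003, -0.005]))
```

View pics/w1.png

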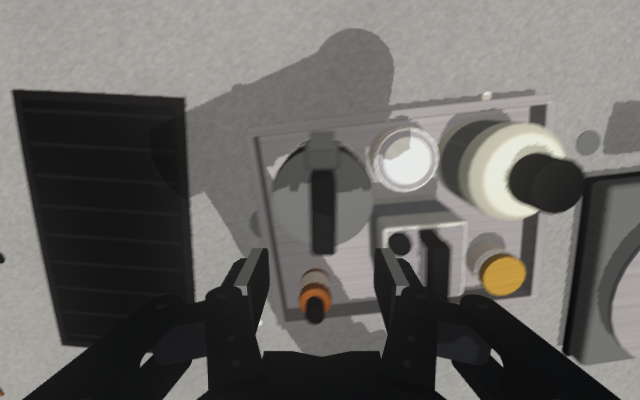

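The wrist picture shows the grip at (322,200) centred ahead of the open fingers, with the lever towards the robot. I'll descend and pinch.

>>> move_arm(
  moves=[
    {"gripper": 0.0,"xyz": [-0.05,-0.05,4],"angular": [0,0,0]},
    {"gripper": 0.0,"xyz": [-0.05,-0.05,7.5],"angular": [0,0,0]},
    {"gripper": 0.0,"xyz": [-0.05,-0.05,9.2],"angular": [0,0,0]},
    {"gripper": 0.0,"xyz": [-0.05,-0.05,9.5],"angular": [0,0,0]},
    {"gripper": -1,"xyz": [-0.05,-0.05,9.5],"angular": [0,0,0]},
    {"gripper": -1,"xyz": [-0.05,-0.05,9.5],"angular": [0,0,0]},
    {"gripper": -1,"xyz": [-0.05,-0.05,9.5],"angular": [0,0,0]},
    {"gripper": -1,"xyz": [-0.05,-0.05,9.5],"angular": [0,0,0]},
    {"gripper": -1,"xyz": [-0.05,-0.05,9.5],"angular": [0,0,0]},
  ],
)

```text
clock: 2.52
position: [572.8, 80.8, 111.9]
ee_rot: [1.0, 0.009, 0.0, -0.0]
contact_force: [-0.2, -1.3, 1.8]
gripper_width: 17.0
```

>>> move_arm(
  moves=[
    {"gripper": -1,"xyz": [0,0,-0.4],"angular": [0,0,0]},
    {"gripper": -1,"xyz": [0,0,-1.5],"angular": [0,0,0]},
    {"gripper": -1,"xyz": [0,0,-3.5],"angular": [0,0,0]},
    {"gripper": -1,"xyz": [0,0,-5.8],"angular": [0,0,0]},
    {"gripper": -1,"xyz": [0,-0.4,-7.6],"angular": [0,0,0]},
    {"gripper": -1,"xyz": [0.3,-1.5,-8.2],"angular": [0,0,0]},
    {"gripper": -1,"xyz": [0.6,-3.5,-8.4],"angular": [0,0,0]},
    {"gripper": -1,"xyz": [0.9,-6.3,-8.4],"angular": [0,0,0]},
    {"gripper": -1,"xyz": [1.3,-9.5,-8.4],"angular": [0,0,0]},
    {"gripper": -1,"xyz": [1.6,-12.7,-8.4],"angular": [0,0,0]},
  ],
)

```text
clock: 3.78
position: [585.8, 210.1, 193.8]
ee_rot: [1.0, 0.009, -0.001, 0.0]
contact_force: [-0.7, 0.6, -5.6]
gripper_width: 17.2
```

>>> move_arm(
  moves=[
    {"gripper": -1,"xyz": [0.3,-3.2,0],"angular": [0,0,0]},
    {"gripper": -1,"xyz": [0.6,-6.2,0],"angular": [0,0,0]},
    {"gripper": -1,"xyz": [0.8,-8.8,0],"angular": [0,0,0]},
    {"gripper": -1,"xyz": [1.0,-10.6,0.5],"angular": [0,0,0]},
    {"gripper": -1,"xyz": [1.0,-11.4,1.5],"angular": [0,0,0]},
    {"gripper": -1,"xyz": [1.0,-11.6,3],"angular": [0,0,0]},
    {"gripper": -1,"xyz": [1.0,-11.6,5],"angular": [0,0,0]},
    {"gripper": -1,"xyz": [1.0,-11.6,6.5],"angular": [0,0,0]},
    {"gripper": -1,"xyz": [1.0,-11.6,7.3],"angular": [0,0,0]},
    {"gripper": -1,"xyz": [1.0,-11.6,7.5],"angular": [0,0,0]},
  ],
)

```text
clock: 5.03
position: [594.3, 323.7, 119.8]
ee_rot: [1.0, 0.008, -0.0, 0.0]
contact_force: [-1.1, 1.1, -4.8]
gripper_width: 17.2
```

Run:
```python
from bench import arm
from h import *
s=arm.read_state();print(s["clock"],s["position"],s["ee_rot"],s["gripper_width"],s["contact_force"],s["wrist_torque"])
p,d=arm.get_image("scene");cv2.imwrite("pics/s1.png",p)
s=arm.read_state();print(s["position"])
```

```text
5.025 [594.30367046 323.72739557 119.76812726] [ 9.99964436e-01  8.42181446e-03 -2.84850188e-04  3.44935106e-04] 17.15095263878443 [-1.11919002  1.14051813 -4.82301186] [-0.02964061  0.06553006  0.01150475]
[594.48743569 323.9784802  120.13829219]
```

View pics/s1.png

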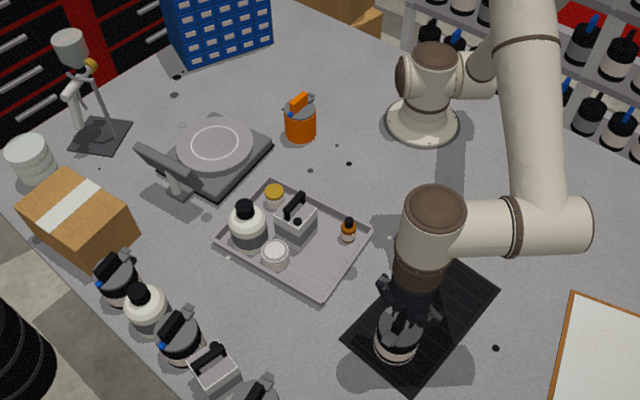

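The can is held upright over the far end of the mat at (395,335), and the tray's other items are unmoved. I'll lower it the last 8 mm and release.

>>> move_arm(
  moves=[
    {"gripper": -1,"xyz": [0,0,0.3],"angular": [0,0,0]},
    {"gripper": -1,"xyz": [0,0,0.55],"angular": [0,0,0]},
    {"gripper": -1,"xyz": [0,0,0.7],"angular": [0,0,0]},
    {"gripper": -1,"xyz": [0,0,0.8],"angular": [0,0,0]},
    {"gripper": -1,"xyz": [0,0,0.8],"angular": [0,0,0]},
  ],
)

```text
clock: 5.7
position: [594.3, 324.2, 112.2]
ee_rot: [1.0, 0.009, -0.0, 0.0]
contact_force: [-0.3, -1.1, -4.8]
gripper_width: 16.9
```

Run:
```python
from bench import arm
from h import *
s=arm.read_state();s["position"][2]-=0
print(s["position"],s["contact_force"]);print(go(s,[518.2,-10.7,200],6.2))
```

```text
[594.27220285 324.19520562 112.23804929] [-0.25005183 -1.07869737 -4.84325585]
(array([-8.19, 33.35, -8.77]), array([ 0.   ,  0.   , -0.091]))
```

>>> move_arm(
  moves=[
    {"gripper": -1,"xyz": [0,0,0.1],"angular": [0,0,0]},
    {"gripper": -1,"xyz": [0,0,0.15],"angular": [0,0,0]},
    {"gripper": -1,"xyz": [0,0,0.15],"angular": [0,0,0]},
  ],
)

```text
clock: 6.08
position: [594.6, 324.2, 112.0]
ee_rot: [1.0, 0.009, 0.001, -0.0]
contact_force: [-2.0, -1.8, 2.1]
gripper_width: 17.1
```

>>> move_arm(
  moves=[
    {"gripper": 0.2,"xyz": [0,0,0.1],"angular": [0,0,0]},
    {"gripper": 0.2,"xyz": [0,0,0.1],"angular": [0,0,0]},
    {"gripper": 0.2,"xyz": [0,0,0],"angular": [0,0,0]},
    {"gripper": 0.2,"xyz": [0,0,-1.5],"angular": [0,0,0]},
    {"gripper": 0.2,"xyz": [0,0,-4.5],"angular": [0,0,0]},
    {"gripper": 0.2,"xyz": [0,0,-7.5],"angular": [0,0,0]},
    {"gripper": 0.2,"xyz": [-1,4,-9],"angular": [0,0,0]},
    {"gripper": 0.2,"xyz": [-2.5,10,-9],"angular": [0,0,-0.03]},
    {"gripper": 0.2,"xyz": [-4,16,-9],"angular": [0,0,-0.06]},
    {"gripper": 0.2,"xyz": [-5.4,22,-9],"angular": [0,0,-0.091]},
  ],
)

```text
clock: 7.32
position: [543.9, 101.7, 202.4]
ee_rot: [0.998, 0.055, 0.001, -0.0]
contact_force: [0.4, -0.4, 0.2]
gripper_width: 51.2
```

>>> move_arm(
  moves=[
    {"gripper": 0.2,"xyz": [-1.7,5,0],"angular": [0,0,0]},
    {"gripper": 0.2,"xyz": [-3,8.5,0],"angular": [0,0,0]},
    {"gripper": 0.2,"xyz": [-3.7,10.8,0],"angular": [0,0,0]},
    {"gripper": 0.2,"xyz": [-3.7,10.8,0],"angular": [0,0,0]},
    {"gripper": 0.2,"xyz": [-3.7,10.8,0],"angular": [0,0,0]},
  ],
)

```text
clock: 7.95
position: [519.5, -7.7, 201.7]
ee_rot: [0.999, 0.054, 0.001, -0.0]
contact_force: [-0.2, 0.2, -0.0]
gripper_width: 51.3
```

```bash
cat > look.py <<'E'
import sys
from bench import arm
from h import *
# look.py x y z yaw [cx cy r zmin]: state, move to target, wrist blob above zmin
a=[float(v) for v in sys.argv[1:]]
s=arm.read_state();print(s["clock"],s["position"].round(2),"yaw",round(np.rad2deg(2*s["ee_rot"][1]/s["ee_rot"][0]),2),s["gripper_width"],s["contact_force"].round(1))
if len(a)>4:
    c=arm.get_calibration("wrist");p,d=arm.get_image("wrist");cv2.imwrite("pics/wlast.png",p)
    X=cloud(c,d);m=(X[...,2]>a[7])&(X[...,2]<160)&(np.hypot(X[...,0]-a[4],X[...,1]-a[5])<a[6])
    k,l,st,_=cv2.connectedComponentsWithStats(m.astype(np.uint8))
    for i in range(1,k):
        if st[i,4]>100:
            q=X[l==i];print(st[i,4],"med",np.median(q,0).round(1),cv2.minAreaRect(q[:,:2].astype(np.float32)))
    s=arm.read_state()
print(go(s,a[:3],a[3]))
E
python3 look.py 518.2 -10.7 109 6.2 518 -11 40 125
```

```text
7.95 [519.51  -7.72 201.65] yaw 6.22 51.319229175017355 [-0.2  0.2 -0. ]
2090 med [522.1 -11.7 138.4] ((519.589111328125, -12.018571853637695), (65.16734313964844, 15.93893814086914), 5.74724006652832)
(array([-0.17,  0.31,  9.24]), array([-0.   , -0.001,  0.001]))
```

>>> move_arm(
  moves=[
    {"gripper": 0.0,"xyz": [-0.1,0.35,4],"angular": [0,0,0]},
    {"gripper": 0.0,"xyz": [-0.1,0.35,7.5],"angular": [0,0,0]},
    {"gripper": 0.0,"xyz": [-0.1,0.35,8.8],"angular": [0,0,0]},
    {"gripper": 0.0,"xyz": [-0.1,0.35,9.1],"angular": [0,0,0]},
    {"gripper": 0.0,"xyz": [-0.1,0.35,9.1],"angular": [0,0,0]},
  ],
)

```text
clock: 8.62
position: [519.4, -11.2, 110.8]
ee_rot: [0.999, 0.054, 0.001, -0.0]
contact_force: [-0.7, -0.4, 0.2]
gripper_width: 42.8
```

>>> move_arm(
  moves=[
    {"gripper": -1,"xyz": [0,0,0],"angular": [0,0,0]},
    {"gripper": -1,"xyz": [0,0,0],"angular": [0,0,0]},
    {"gripper": -1,"xyz": [0,0,0],"angular": [0,0,0]},
    {"gripper": -1,"xyz": [0,0,0],"angular": [0,0,0]},
    {"gripper": -1,"xyz": [0,0,0],"angular": [0,0,0]},
  ],
)

```text
clock: 9.25
position: [519.2, -11.7, 111.0]
ee_rot: [0.999, 0.054, 0.001, 0.0]
contact_force: [-0.3, -0.7, 5.9]
gripper_width: 14.7
```

```bash
python3 look.py 498 329 199 6.2
```

```text
9.25 [519.19 -11.67 110.97] yaw 6.23 14.712827037019752 [-0.3 -0.7  5.9]
(array([  1.61, -34.09,  -8.81]), array([ 0.   , -0.002,  0.   ]))
```

>>> move_arm(
  moves=[
    {"gripper": -1,"xyz": [0,0,-0.4],"angular": [0,0,0]},
    {"gripper": -1,"xyz": [0,0,-1.5],"angular": [0,0,0]},
    {"gripper": -1,"xyz": [0,0,-3.5],"angular": [0,0,0]},
    {"gripper": -1,"xyz": [0,0,-5.8],"angular": [0,0,0]},
    {"gripper": -1,"xyz": [0,-0.5,-7.6],"angular": [0,0,0.02]},
    {"gripper": -1,"xyz": [0,-2,-8.4],"angular": [0,0,0.04]},
    {"gripper": -1,"xyz": [0,-4.5,-8.6],"angular": [0,0,0.06]},
    {"gripper": -1,"xyz": [0,-8,-8.6],"angular": [0,0,0.08]},
    {"gripper": -1,"xyz": [0.2,-12.2,-8.6],"angular": [0,0,0.1]},
    {"gripper": -1,"xyz": [0.4,-16.5,-8.6],"angular": [0,0,0.108]},
  ],
)

```text
clock: 10.5
position: [503.6, 153.7, 195.5]
ee_rot: [1.0, -0.0, -0.001, 0.0]
contact_force: [1.6, -0.3, -5.5]
gripper_width: 15.2
```

```bash
python3 look.py 492 329 119 0
```

```text
10.5 [503.59 153.72 195.48] yaw -0.05 15.23497252578924 [ 1.6 -0.3 -5.5]
(array([ -1.16, -17.53,   7.64]), array([ 0.   ,  0.002, -0.001]))
```

>>> move_arm(
  moves=[
    {"gripper": -1,"xyz": [-0.3,-4.2,0],"angular": [0,0,0]},
    {"gripper": -1,"xyz": [-0.6,-8.3,0],"angular": [0,0,0]},
    {"gripper": -1,"xyz": [-0.9,-12,0],"angular": [0,0,0]},
    {"gripper": -1,"xyz": [-1.1,-15,0],"angular": [0,0,0]},
    {"gripper": -1,"xyz": [-1.1,-16.8,1],"angular": [0,0,0]},
    {"gripper": -1,"xyz": [-1.1,-17.3,2.7],"angular": [0,0,0]},
    {"gripper": -1,"xyz": [-1.1,-17.3,4.8],"angular": [0,0,0]},
    {"gripper": -1,"xyz": [-1.1,-17.3,6.6],"angular": [0,0,0]},
    {"gripper": -1,"xyz": [-1.1,-17.3,7.6],"angular": [0,0,0]},
    {"gripper": -1,"xyz": [-1.1,-17.3,7.8],"angular": [0,0,0]},
  ],
)

```text
clock: 11.75
position: [493.1, 324.6, 116.6]
ee_rot: [1.0, -0.0, -0.001, 0.001]
contact_force: [-0.1, -0.1, -4.9]
gripper_width: 15.0
```

>>> move_arm(
  moves=[
    {"gripper": -1,"xyz": [0,0,0.2],"angular": [0,0,0]},
    {"gripper": -1,"xyz": [0,0,0.35],"angular": [0,0,0]},
    {"gripper": -1,"xyz": [0,0,0.45],"angular": [0,0,0]},
    {"gripper": -1,"xyz": [0,0,0.45],"angular": [0,0,0]},
  ],
)

```text
clock: 12.25
position: [493.5, 325.9, 113.5]
ee_rot: [1.0, 0.0, 0.0, -0.0]
contact_force: [0.3, 0.5, -4.6]
gripper_width: 14.7
```

>>> move_arm(
  moves=[
    {"gripper": -1,"xyz": [0,0,0.15],"angular": [0,0,0]},
    {"gripper": -1,"xyz": [0,0,0.25],"angular": [0,0,0]},
    {"gripper": -1,"xyz": [0,0,0.3],"angular": [0,0,0]},
    {"gripper": -1,"xyz": [0,0,0.3],"angular": [0,0,0]},
  ],
)

```text
clock: 12.75
position: [493.6, 325.8, 111.1]
ee_rot: [1.0, 0.0, 0.0, -0.0]
contact_force: [-2.2, -1.2, 1.9]
gripper_width: 15.0
```

>>> move_arm(
  moves=[
    {"gripper": 0.2,"xyz": [0,0,0],"angular": [0,0,0]},
    {"gripper": 0.2,"xyz": [0,0,0],"angular": [0,0,0]},
    {"gripper": 0.3,"xyz": [0,0,-0.3],"angular": [0,0,0]},
    {"gripper": 1,"xyz": [0,0,-3],"angular": [0,0,0]},
    {"gripper": 1,"xyz": [0,0,-7],"angular": [0,0,0]},
    {"gripper": 1,"xyz": [0,2,-9],"angular": [0,0,0]},
    {"gripper": 1,"xyz": [1,6,-9.5],"angular": [0,0,0]},
    {"gripper": 1,"xyz": [2.5,12,-9.5],"angular": [0,0,0]},
    {"gripper": 1,"xyz": [4,18,-9.5],"angular": [0,0,0]},
    {"gripper": 1,"xyz": [5.5,24,-9.5],"angular": [0,0,0]},
  ],
)

```text
clock: 14.0
position: [547.9, 83.0, 205.2]
ee_rot: [1.0, 0.0, -0.0, -0.0]
contact_force: [1.1, 0.0, 0.1]
gripper_width: 85.3
```

>>> move_arm(
  moves=[
    {"gripper": 1,"xyz": [1.6,6,0],"angular": [0,0,0]},
    {"gripper": 1,"xyz": [3.2,11.5,0],"angular": [0,0,0]},
    {"gripper": 1,"xyz": [4.4,15.6,0],"angular": [0,0,0]},
    {"gripper": 1,"xyz": [4.7,16.9,0],"angular": [0,0,0]},
    {"gripper": 1,"xyz": [4.7,16.9,0],"angular": [0,0,0]},
    {"gripper": 1,"xyz": [4.7,16.9,0],"angular": [0,0,0]},
  ],
)

```text
clock: 14.75
position: [595.1, -82.3, 205.3]
ee_rot: [1.0, 0.001, -0.0, -0.0]
contact_force: [0.4, 0.3, -0.2]
gripper_width: 85.3
```

```bash
python3 look.py 597 -83.3 106 0 597 -83 40 132
```

```text
14.75 [595.07 -82.28 205.27] yaw 0.07 85.32409430800914 [ 0.4  0.3 -0.2]
2498 med [599.2 -85.  140.6] ((598.0830688476562, -85.31893157958984), (38.96710968017578, 38.94359588623047), 55.89799499511719)
(array([0.18, 0.13, 9.94]), array([-0.   ,  0.   ,  0.002]))
```

>>> move_arm(
  moves=[
    {"gripper": 1,"xyz": [0.25,0.15,4],"angular": [0,0,0]},
    {"gripper": 1,"xyz": [0.25,0.15,7.5],"angular": [0,0,0]},
    {"gripper": 1,"xyz": [0.25,0.15,9.4],"angular": [0,0,0]},
    {"gripper": 1,"xyz": [0.25,0.15,9.7],"angular": [0,0,0]},
    {"gripper": 1,"xyz": [0.25,0.15,9.7],"angular": [0,0,0]},
  ],
)

```text
clock: 15.42
position: [598.6, -84.0, 109.1]
ee_rot: [1.0, 0.001, 0.001, 0.0]
contact_force: [-0.1, -1.3, 1.3]
gripper_width: 85.2
```

>>> move_arm(
  moves=[
    {"gripper": -1,"xyz": [0,0,0],"angular": [0,0,0]},
    {"gripper": -1,"xyz": [0,0,0],"angular": [0,0,0]},
    {"gripper": -1,"xyz": [0,0,0],"angular": [0,0,0]},
    {"gripper": -1,"xyz": [0,0,0],"angular": [0,0,0]},
    {"gripper": -1,"xyz": [0,0,0],"angular": [0,0,0]},
    {"gripper": -1,"xyz": [0,0,0],"angular": [0,0,0]},
  ],
)

```text
clock: 16.18
position: [598.6, -84.9, 109.3]
ee_rot: [1.0, 0.0, 0.001, 0.0]
contact_force: [-1.4, -1.4, 5.3]
gripper_width: 38.4
```

```bash
python3 look.py 392 329 120 0
```

```text
16.175 [598.56 -84.92 109.26] yaw 0.02 38.438692285690294 [-1.4 -1.4  5.3]
(array([-20.64, -41.4 ,  -1.12]), array([ 0.   , -0.001,  0.   ]))
```

>>> move_arm(
  moves=[
    {"gripper": -1,"xyz": [0,0,-0.4],"angular": [0,0,0]},
    {"gripper": -1,"xyz": [0,0,-1.5],"angular": [0,0,0]},
    {"gripper": -1,"xyz": [0,0,-3.5],"angular": [0,0,0]},
    {"gripper": -1,"xyz": [0,0,-6],"angular": [0,0,0]},
    {"gripper": -1,"xyz": [-0.4,-0.5,-8],"angular": [0,0,0]},
    {"gripper": -1,"xyz": [-1.4,-2,-9],"angular": [0,0,0]},
    {"gripper": -1,"xyz": [-3.3,-4.3,-9],"angular": [0,0,0]},
    {"gripper": -1,"xyz": [-5.7,-7.5,-9],"angular": [0,0,0]},
    {"gripper": -1,"xyz": [-8.4,-11,-9],"angular": [0,0,0]},
    {"gripper": -1,"xyz": [-11.1,-14.5,-9],"angular": [0,0,0]},
  ],
)

```text
clock: 17.42
position: [484.8, 61.6, 197.6]
ee_rot: [1.0, 0.0, -0.001, -0.0]
contact_force: [0.3, 0.5, -4.7]
gripper_width: 38.2
```

>>> move_arm(
  moves=[
    {"gripper": -1,"xyz": [-2.7,-3.5,0],"angular": [0,0,0]},
    {"gripper": -1,"xyz": [-5.2,-7,0],"angular": [0,0,0]},
    {"gripper": -1,"xyz": [-7.5,-10.5,0],"angular": [0,0,0]},
    {"gripper": -1,"xyz": [-9,-14,0],"angular": [0,0,0]},
    {"gripper": -1,"xyz": [-9.5,-17.5,0],"angular": [0,0,0]},
    {"gripper": -1,"xyz": [-9.5,-21,0],"angular": [0,0,0]},
    {"gripper": -1,"xyz": [-9.5,-24,0],"angular": [0,0,0]},
    {"gripper": -1,"xyz": [-9.5,-26,0.3],"angular": [0,0,0]},
    {"gripper": -1,"xyz": [-9.5,-26.8,1.5],"angular": [0,0,0]},
    {"gripper": -1,"xyz": [-9.5,-26.9,3.4],"angular": [0,0,0]},
  ],
)

```text
clock: 18.68
position: [391.6, 329.2, 163.3]
ee_rot: [1.0, 0.0, -0.0, 0.0]
contact_force: [-0.1, -0.1, -5.1]
gripper_width: 38.1
```

```bash
python3 look.py 392 329 112 0
```

```text
18.675 [391.57 329.17 163.35] yaw 0.01 38.12030056060073 [-0.1 -0.1 -5.1]
(array([0.05, 0.02, 5.13]), array([0., 0., 0.]))
```

>>> move_arm(
  moves=[
    {"gripper": -1,"xyz": [0,0,2],"angular": [0,0,0]},
    {"gripper": -1,"xyz": [0,0,3.7],"angular": [0,0,0]},
    {"gripper": -1,"xyz": [0,0,4.6],"angular": [0,0,0]},
    {"gripper": -1,"xyz": [0,0,4.9],"angular": [0,0,0]},
    {"gripper": -1,"xyz": [0,0,5.1],"angular": [0,0,0]},
    {"gripper": -1,"xyz": [0,0,5.25],"angular": [0,0,0]},
    {"gripper": -1,"xyz": [0,0,5.35],"angular": [0,0,0]},
    {"gripper": -1,"xyz": [0,0,5.35],"angular": [0,0,0]},
  ],
)

```text
clock: 19.68
position: [392.0, 329.3, 111.0]
ee_rot: [1.0, 0.0, 0.0, -0.0]
contact_force: [0.5, -0.2, -4.8]
gripper_width: 38.5
```

>>> move_arm(
  moves=[
    {"gripper": -1,"xyz": [0,0,0.1],"angular": [0,0,0]},
    {"gripper": -1,"xyz": [0,0,0.2],"angular": [0,0,0]},
    {"gripper": -1,"xyz": [0,0,0.25],"angular": [0,0,0]},
    {"gripper": -1,"xyz": [0,0,0.25],"angular": [0,0,0]},
  ],
)

```text
clock: 20.18
position: [392.2, 329.3, 109.3]
ee_rot: [1.0, 0.0, 0.0, -0.0]
contact_force: [-2.7, -2.5, 5.8]
gripper_width: 38.9
```

>>> move_arm(
  moves=[
    {"gripper": 1,"xyz": [0,0,0],"angular": [0,0,0]},
    {"gripper": 1,"xyz": [0,0,0],"angular": [0,0,0]},
    {"gripper": 1,"xyz": [0,0,-0.3],"angular": [0,0,0]},
    {"gripper": 1,"xyz": [0,0,-3],"angular": [0,0,0]},
    {"gripper": 1,"xyz": [0,0,-7],"angular": [0,0,0]},
    {"gripper": 1,"xyz": [0,2,-9],"angular": [0,0,0]},
    {"gripper": 1,"xyz": [1.5,6,-9.5],"angular": [0,0,-0.03]},
    {"gripper": 1,"xyz": [4.5,11,-9.5],"angular": [0,0,-0.07]},
    {"gripper": 1,"xyz": [7.5,16,-9.5],"angular": [0,0,-0.1]},
    {"gripper": 1,"xyz": [11,20.8,-9.5],"angular": [0,0,-0.128]},
  ],
)

```text
clock: 21.42
position: [502.9, 119.9, 203.9]
ee_rot: [0.998, 0.065, 0.001, -0.0]
contact_force: [-0.1, 2.3, 0.9]
gripper_width: 85.0
```

```bash
python3 look.py 600 -0.5 150 7.4
```

```text
21.425 [502.85 119.86 203.89] yaw 7.46 85.04913856027186 [-0.1  2.3  0.9]
(array([ 8.07, 13.2 ,  5.39]), array([-0.   , -0.001,  0.001]))
```

>>> move_arm(
  moves=[
    {"gripper": 1,"xyz": [3,5,0],"angular": [0,0,0]},
    {"gripper": 1,"xyz": [5.7,9.3,1],"angular": [0,0,0]},
    {"gripper": 1,"xyz": [7.6,12.2,2.5],"angular": [0,0,0]},
    {"gripper": 1,"xyz": [8,13,4.5],"angular": [0,0,0]},
    {"gripper": 1,"xyz": [8,13,5.4],"angular": [0,0,0]},
    {"gripper": 1,"xyz": [8,13,5.4],"angular": [0,0,0]},
    {"gripper": 1,"xyz": [8,13,5.4],"angular": [0,0,0]},
  ],
)

```text
clock: 22.3
position: [598.3, 3.3, 150.4]
ee_rot: [0.998, 0.065, 0.001, -0.0]
contact_force: [0.6, -0.4, 0.2]
gripper_width: 85.6
```

```bash
python3 look.py 600 -0.5 4 7.4 600 0 45 44
python3 - <<'E'
from bench import arm
from h import *
p,d=arm.get_image("scene");a=p[180:380,210:510];b=cv2.imread("pics/wlast.png")
cv2.imwrite("pics/c2.png",np.vstack([cv2.resize(a,(450,300)),cv2.resize(b,(480,300))[:,:450]]))
E
```

```text
22.3 [598.32   3.35 150.4 ] yaw 7.43 85.63634671543655 [ 0.6 -0.4  0.2]
4372 med [602.8  -1.9  49.9] ((601.0034790039062, -2.131237030029297), (60.838218688964844, 60.902870178222656), 30.28939437866211)
(array([ 0.08,  0.4 , 14.65]), array([-0.   , -0.002,  0.   ]))
```

View pics/c2.png

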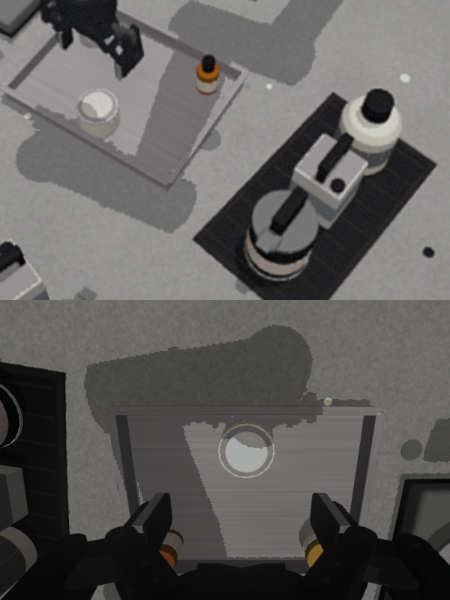

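The top half shows bottle (375,125), square tin (333,180) and toner (283,240) upright on the mat. The lower half shows the flat tin alone at (247,450), straight ahead of the fingers. I'll descend on it.

>>> move_arm(
  moves=[
    {"gripper": 1,"xyz": [0.15,0.45,4],"angular": [0,0,0]},
    {"gripper": 1,"xyz": [0.15,0.45,8.5],"angular": [0,0,0]},
    {"gripper": 1,"xyz": [0.15,0.45,11.5],"angular": [0,0,0]},
    {"gripper": 1,"xyz": [0.15,0.45,13.5],"angular": [0,0,0]},
    {"gripper": 1,"xyz": [0.15,0.45,14.4],"angular": [0,0,0]},
    {"gripper": 1,"xyz": [0.15,0.45,14.4],"angular": [0,0,0]},
  ],
)

```text
clock: 23.15
position: [600.2, -1.4, 5.5]
ee_rot: [0.998, 0.064, 0.0, 0.0]
contact_force: [0.0, 1.1, 0.1]
gripper_width: 85.3
```

>>> move_arm(
  moves=[
    {"gripper": -1,"xyz": [0,0,0],"angular": [0,0,0]},
    {"gripper": -1,"xyz": [0,0,0],"angular": [0,0,0]},
    {"gripper": -1,"xyz": [0,0,0],"angular": [0,0,0]},
    {"gripper": -1,"xyz": [0,0,0],"angular": [0,0,0]},
  ],
)

```text
clock: 23.65
position: [601.2, -1.4, 7.0]
ee_rot: [0.998, 0.064, 0.002, -0.0]
contact_force: [-1.4, -0.2, 6.2]
gripper_width: 60.4
```

```bash
python3 look.py 467 -334 128 7.4
```

```text
23.65 [601.19  -1.43   7.02] yaw 7.39 60.4498928820961 [-1.4 -0.2  6.2]
(array([-17.54,  31.26, -12.15]), array([-0.   , -0.003, -0.   ]))
```

>>> move_arm(
  moves=[
    {"gripper": -1,"xyz": [0,0,-0.3],"angular": [0,0,0]},
    {"gripper": -1,"xyz": [0,0,-1.2],"angular": [0,0,0]},
    {"gripper": -1,"xyz": [0,0,-3.2],"angular": [0,0,0]},
    {"gripper": -1,"xyz": [0,0,-6],"angular": [0,0,0]},
    {"gripper": -1,"xyz": [-0.5,0.3,-9],"angular": [0,0,0]},
    {"gripper": -1,"xyz": [-2,1.5,-11.2],"angular": [0,0,0]},
    {"gripper": -1,"xyz": [-4,4,-12],"angular": [0,0,0]},
    {"gripper": -1,"xyz": [-6.5,7.5,-12],"angular": [0,0,0]},
    {"gripper": -1,"xyz": [-9,11.5,-12],"angular": [0,0,0]},
    {"gripper": -1,"xyz": [-11.5,15.5,-12],"angular": [0,0,0]},
  ],
)

```text
clock: 24.9
position: [504.8, -171.1, 125.6]
ee_rot: [0.998, 0.064, -0.0, -0.0]
contact_force: [0.8, -1.2, -2.7]
gripper_width: 60.9
```

>>> move_arm(
  moves=[
    {"gripper": -1,"xyz": [-2,4,0],"angular": [0,0,0]},
    {"gripper": -1,"xyz": [-3.5,8,0],"angular": [0,0,0]},
    {"gripper": -1,"xyz": [-5,12,0],"angular": [0,0,0]},
    {"gripper": -1,"xyz": [-5.9,14.6,0],"angular": [0,0,0]},
    {"gripper": -1,"xyz": [-6,15.7,0.5],"angular": [0,0,0]},
    {"gripper": -1,"xyz": [-6,15.8,2],"angular": [0,0,0]},
    {"gripper": -1,"xyz": [-6,15.8,3.5],"angular": [0,0,0]},
    {"gripper": -1,"xyz": [-6,15.8,4.2],"angular": [0,0,0]},
    {"gripper": -1,"xyz": [-6,15.8,4.2],"angular": [0,0,0]},
  ],
)

```text
clock: 26.02
position: [466.3, -333.7, 82.4]
ee_rot: [0.998, 0.065, -0.001, -0.0]
contact_force: [-0.4, 0.6, -2.1]
gripper_width: 60.5
```

```bash
python3 look.py 467 -334 67 7.4
python3 - <<'E'
from bench import arm
from h import *
p,d=arm.get_image("scene");q,_=arm.get_image("wrist")
cv2.imwrite("pics/c3.png",np.vstack([cv2.resize(p[90:290,110:410],(450,300)),cv2.resize(q,(480,300))[:,:450]]))
E
```

```text
26.025 [ 466.27 -333.69   82.37] yaw 7.42 60.5113860814426 [-0.4  0.6 -2.1]
(array([0.07, 0.04, 1.54]), array([-0.001,  0.002,  0.   ]))
```

View pics/c3.png

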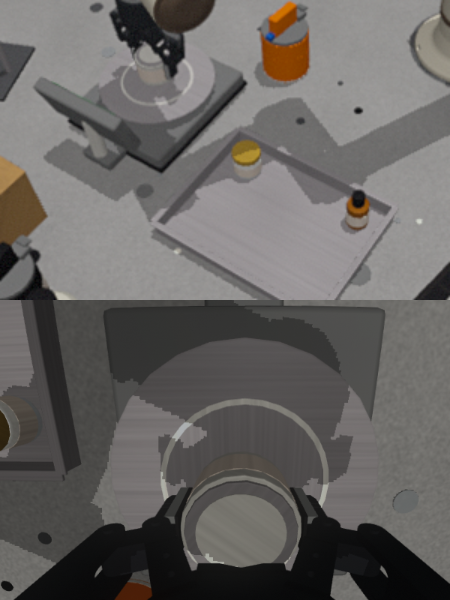

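The tin is held level above the pan's ring (top half, (155,75)). I'll lower it slowly.

>>> move_arm(
  moves=[
    {"gripper": -1,"xyz": [0.05,0,0.5],"angular": [0,0,0]},
    {"gripper": -1,"xyz": [0.05,0,0.9],"angular": [0,0,0]},
    {"gripper": -1,"xyz": [0.05,0,1.1],"angular": [0,0,0]},
    {"gripper": -1,"xyz": [0.05,0,1.25],"angular": [0,0,0]},
    {"gripper": -1,"xyz": [0.05,0,1.35],"angular": [0,0,0]},
    {"gripper": -1,"xyz": [0.05,0,1.4],"angular": [0,0,0]},
    {"gripper": -1,"xyz": [0.05,0,1.45],"angular": [0,0,0]},
    {"gripper": -1,"xyz": [0.05,0,1.45],"angular": [0,0,0]},
  ],
)

```text
clock: 27.12
position: [467.0, -334.4, 68.8]
ee_rot: [0.998, 0.064, 0.0, -0.0]
contact_force: [0.3, -0.4, -2.2]
gripper_width: 60.4
```

>>> move_arm(
  moves=[
    {"gripper": -1,"xyz": [0,0,0.05],"angular": [0,0,0]},
    {"gripper": -1,"xyz": [0,0,0.1],"angular": [0,0,0]},
    {"gripper": -1,"xyz": [0,0,0.15],"angular": [0,0,0]},
    {"gripper": -1,"xyz": [0,0,0.15],"angular": [0,0,0]},
    {"gripper": -1,"xyz": [0,0,0.15],"angular": [0,0,0]},
  ],
)

```text
clock: 27.75
position: [467.0, -334.4, 67.3]
ee_rot: [0.998, 0.064, -0.0, -0.0]
contact_force: [1.2, -0.0, -2.3]
gripper_width: 60.6
```

>>> move_arm(
  moves=[
    {"gripper": -1,"xyz": [0,0,0.05],"angular": [0,0,0]},
    {"gripper": -1,"xyz": [0,0,0.08],"angular": [0,0,0]},
    {"gripper": -1,"xyz": [0,0,0.12],"angular": [0,0,0]},
    {"gripper": -1,"xyz": [0,0,0.12],"angular": [0,0,0]},
  ],
)

```text
clock: 28.25
position: [467.0, -334.5, 67.0]
ee_rot: [0.998, 0.064, 0.0, 0.0]
contact_force: [-2.3, 1.4, 4.8]
gripper_width: 60.7
```

>>> move_arm(
  moves=[
    {"gripper": 1,"xyz": [0,0,0],"angular": [0,0,0]},
    {"gripper": 1,"xyz": [0,0,0],"angular": [0,0,0]},
    {"gripper": 1,"xyz": [0,0,0],"angular": [0,0,0]},
    {"gripper": 1,"xyz": [0,0,-1.5],"angular": [0,0,0]},
    {"gripper": 1,"xyz": [0,0,-5],"angular": [0,0,0]},
    {"gripper": 1,"xyz": [0,0,-9.5],"angular": [0,0,0]},
    {"gripper": 1,"xyz": [0,-1.5,-12.5],"angular": [0,0,0.03]},
    {"gripper": 1,"xyz": [0,-5.5,-13.8],"angular": [0,0,0.06]},
    {"gripper": 1,"xyz": [0,-11,-13.8],"angular": [0,0,0.1]},
    {"gripper": 1,"xyz": [0,-17,-13.8],"angular": [0,0,0.129]},
  ],
)

```text
clock: 29.5
position: [445.3, -164.7, 205.5]
ee_rot: [1.0, -0.002, 0.001, 0.0]
contact_force: [0.5, 1.0, 0.4]
gripper_width: 85.4
```

```bash
python3 look.py 392 329.3 205 0
python3 - <<'E'
from bench import arm
from h import *
c=arm.get_calibration("scene");p,d=arm.get_image("scene");X=cloud(c,d);Z=X[...,2]
m=(Z>96)&(Z<118)&(np.hypot(X[...,0]-467,X[...,1]+334)<60)
print(m.sum(),cv2.minEnclosingCircle(X[m][:,:2].astype(np.float32)) if m.sum() else 0,np.median(X[m],0))
E
```

```text
29.5 [ 445.28 -164.69  205.46] yaw -0.18 85.40535136560621 [0.5 1.  0.4]
(array([-5.480e+00, -4.938e+01,  2.000e-02]), array([ 0.   , -0.003, -0.003]))
415 ((467.0821228027344, -331.77056884765625), 34.31836700439453) [ 471.40858616 -326.13346947  107.84763992]
```

>>> move_arm(
  moves=[
    {"gripper": 1,"xyz": [-0.6,-6,0],"angular": [0,0,0]},
    {"gripper": 1,"xyz": [-1.2,-12,0],"angular": [0,0,0]},
    {"gripper": 1,"xyz": [-1.9,-18,0],"angular": [0,0,0]},
    {"gripper": 1,"xyz": [-2.6,-24,0],"angular": [0,0,0]},
    {"gripper": 1,"xyz": [-3.3,-30,0],"angular": [0,0,0]},
    {"gripper": 1,"xyz": [-4,-36,0],"angular": [0,0,0]},
    {"gripper": 1,"xyz": [-4.7,-41.5,0],"angular": [0,0,0]},
    {"gripper": 1,"xyz": [-5.3,-46,0],"angular": [0,0,0]},
    {"gripper": 1,"xyz": [-5.5,-49,0],"angular": [0,0,0]},
    {"gripper": 1,"xyz": [-5.5,-49.4,0],"angular": [0,0,0]},
  ],
)

```text
clock: 30.8
position: [390.6, 330.0, 204.8]
ee_rot: [1.0, 0.001, 0.0, -0.0]
contact_force: [-0.4, -0.6, -0.2]
gripper_width: 85.3
```

>>> move_arm(
  moves=[
    {"gripper": 1,"xyz": [0,0,0],"angular": [0,0,0]},
    {"gripper": 1,"xyz": [0,0,0],"angular": [0,0,0]},
  ],
)

```text
clock: 31.05
position: [390.7, 327.2, 204.4]
ee_rot: [1.0, -0.001, -0.0, -0.0]
contact_force: [0.4, -0.5, 0.8]
gripper_width: 85.6
```

```bash
python3 look.py 392 329.3 109 0 392 329 40 130
```

```text
31.05 [390.72 327.17 204.42] yaw -0.11 85.57454903305809 [ 0.4 -0.5  0.8]
2535 med [393.4 328.6 140.6] ((391.7080993652344, 328.83551025390625), (39.03629684448242, 38.90702819824219), 10.653983116149902)
(array([ 0.12, -0.21,  9.54]), array([-0.   , -0.   , -0.002]))
```

>>> move_arm(
  moves=[
    {"gripper": 1,"xyz": [0.1,-0.2,4],"angular": [0,0,0]},
    {"gripper": 1,"xyz": [0.1,-0.2,7.5],"angular": [0,0,0]},
    {"gripper": 1,"xyz": [0.1,-0.2,9.2],"angular": [0,0,0]},
    {"gripper": 1,"xyz": [0.1,-0.2,9.5],"angular": [0,0,0]},
    {"gripper": 1,"xyz": [0.1,-0.2,9.5],"angular": [0,0,0]},
    {"gripper": -1,"xyz": [0.1,-0.2,9.5],"angular": [0,0,0]},
    {"gripper": -1,"xyz": [0.1,-0.2,9.5],"angular": [0,0,0]},
    {"gripper": -1,"xyz": [0.1,-0.2,9.5],"angular": [0,0,0]},
    {"gripper": -1,"xyz": [0.1,-0.2,9.5],"angular": [0,0,0]},
    {"gripper": -1,"xyz": [0.1,-0.2,9.5],"angular": [0,0,0]},
  ],
)

```text
clock: 32.35
position: [391.9, 330.2, 109.9]
ee_rot: [1.0, -0.0, 0.0, -0.0]
contact_force: [-0.3, -2.0, 5.6]
gripper_width: 38.5
```

```bash
python3 look.py 598 -84.3 118 0
```

```text
32.35 [391.89 330.19 109.92] yaw -0.03 38.48475162407903 [-0.3 -2.   5.6]
(array([20.63, 41.44, -0.8 ]), array([-0.   , -0.001, -0.   ]))
```

>>> move_arm(
  moves=[
    {"gripper": -1,"xyz": [0,0,-0.4],"angular": [0,0,0]},
    {"gripper": -1,"xyz": [0,0,-1.5],"angular": [0,0,0]},
    {"gripper": -1,"xyz": [0,0,-3.5],"angular": [0,0,0]},
    {"gripper": -1,"xyz": [0,0,-6],"angular": [0,0,0]},
    {"gripper": -1,"xyz": [0,0.5,-8],"angular": [0,0,0]},
    {"gripper": -1,"xyz": [0,2,-9],"angular": [0,0,0]},
    {"gripper": -1,"xyz": [0,5,-9],"angular": [0,0,0]},
    {"gripper": -1,"xyz": [0,9,-9],"angular": [0,0,0]},
    {"gripper": -1,"xyz": [1,13,-9],"angular": [0,0,0]},
    {"gripper": -1,"xyz": [3,16.8,-9],"angular": [0,0,0]},
  ],
)

```text
clock: 33.6
position: [420.3, 159.9, 198.7]
ee_rot: [1.0, -0.0, -0.001, 0.0]
contact_force: [0.4, -0.6, -4.9]
gripper_width: 38.4
```

>>> move_arm(
  moves=[
    {"gripper": -1,"xyz": [2.5,3.5,0],"angular": [0,0,0]},
    {"gripper": -1,"xyz": [5.3,7.2,0],"angular": [0,0,0]},
    {"gripper": -1,"xyz": [8.1,11,0],"angular": [0,0,0]},
    {"gripper": -1,"xyz": [10.9,14.8,0],"angular": [0,0,0]},
    {"gripper": -1,"xyz": [13.7,18.5,0],"angular": [0,0,0]},
    {"gripper": -1,"xyz": [16,21.8,0],"angular": [0,0,0]},
    {"gripper": -1,"xyz": [17.3,23.9,0],"angular": [0,0,0]},
    {"gripper": -1,"xyz": [17.6,24.7,0.3],"angular": [0,0,0]},
    {"gripper": -1,"xyz": [17.6,24.7,1],"angular": [0,0,0]},
    {"gripper": -1,"xyz": [17.6,24.7,2],"angular": [0,0,0]},
  ],
)

```text
clock: 34.85
position: [596.5, -84.2, 178.4]
ee_rot: [1.0, -0.0, -0.0, -0.0]
contact_force: [0.7, -0.1, -4.3]
gripper_width: 38.5
```

```bash
python3 look.py 598.4 -84.6 118 0
```

```text
34.85 [596.53 -84.23 178.45] yaw -0.01 38.52489009108856 [ 0.7 -0.1 -4.3]
(array([0.19, 0.04, 6.04]), array([-0.   ,  0.001, -0.   ]))
```

>>> move_arm(
  moves=[
    {"gripper": -1,"xyz": [0.1,0,1.5],"angular": [0,0,0]},
    {"gripper": -1,"xyz": [0.15,0.05,3.5],"angular": [0,0,0]},
    {"gripper": -1,"xyz": [0.15,0.05,5],"angular": [0,0,0]},
    {"gripper": -1,"xyz": [0.15,0.05,5.8],"angular": [0,0,0]},
    {"gripper": -1,"xyz": [0.15,0.05,6.2],"angular": [0,0,0]},
    {"gripper": -1,"xyz": [0.15,0.05,6.4],"angular": [0,0,0]},
    {"gripper": -1,"xyz": [0.15,0.05,6.4],"angular": [0,0,0]},
    {"gripper": -1,"xyz": [0.15,0.05,6.4],"angular": [0,0,0]},
  ],
)

```text
clock: 35.85
position: [599.1, -85.5, 115.6]
ee_rot: [1.0, -0.0, 0.001, -0.0]
contact_force: [-0.3, -0.4, -3.3]
gripper_width: 38.8
```

```bash
python3 look.py 598.4 -84.6 109.9 0
```

```text
35.85 [599.13 -85.47 115.61] yaw -0.05 38.791097732285806 [-0.3 -0.4 -3.3]
(array([-0.07, -0.09,  0.57]), array([-0.   , -0.001, -0.001]))
```

>>> move_arm(
  moves=[
    {"gripper": -1,"xyz": [-0.06,-0.06,0.2],"angular": [0,0,0]},
    {"gripper": -1,"xyz": [-0.06,-0.06,0.4],"angular": [0,0,0]},
    {"gripper": -1,"xyz": [-0.06,-0.06,0.5],"angular": [0,0,0]},
    {"gripper": -1,"xyz": [-0.06,-0.06,0.6],"angular": [0,0,0]},
    {"gripper": -1,"xyz": [-0.06,-0.06,0.65],"angular": [0,0,0]},
    {"gripper": -1,"xyz": [-0.06,-0.06,0.65],"angular": [0,0,0]},
  ],
)

```text
clock: 36.6
position: [598.6, -85.0, 110.0]
ee_rot: [1.0, -0.0, 0.001, 0.0]
contact_force: [-3.0, -0.5, 5.1]
gripper_width: 38.5
```

>>> move_arm(
  moves=[
    {"gripper": 1,"xyz": [0,0,0],"angular": [0,0,0]},
    {"gripper": 1,"xyz": [0,0,0],"angular": [0,0,0]},
    {"gripper": 1,"xyz": [0,0,-0.3],"angular": [0,0,0]},
    {"gripper": 1,"xyz": [0,0,-3],"angular": [0,0,0]},
    {"gripper": 1,"xyz": [0,0,-7],"angular": [0,0,0]},
    {"gripper": 0.2,"xyz": [-0.5,-2,-9],"angular": [0,0,0]},
    {"gripper": 0.2,"xyz": [-2,-7,-9.5],"angular": [0,0,0]},
    {"gripper": 0.2,"xyz": [-3.5,-13,-9.5],"angular": [0,0,0]},
    {"gripper": 0.2,"xyz": [-5,-19,-9.5],"angular": [0,0,0]},
    {"gripper": 0.2,"xyz": [-6.5,-25,-9.5],"angular": [0,0,0]},
  ],
)

```text
clock: 37.85
position: [533.0, 167.1, 204.1]
ee_rot: [1.0, -0.0, 0.001, -0.0]
contact_force: [0.6, 1.0, 0.5]
gripper_width: 50.9
```

>>> move_arm(
  moves=[
    {"gripper": 0.2,"xyz": [-1.5,-5.5,0],"angular": [0,0,0]},
    {"gripper": 0.2,"xyz": [-2.8,-10.5,0],"angular": [0,0,0]},
    {"gripper": 0.2,"xyz": [-3.7,-14.5,0],"angular": [0,0,0]},
    {"gripper": 0.2,"xyz": [-4,-16.1,0],"angular": [0,0,0]},
    {"gripper": 0.2,"xyz": [-4,-16.1,0],"angular": [0,0,0]},
    {"gripper": 0.2,"xyz": [-4,-16.1,0],"angular": [0,0,0]},
    {"gripper": 0.2,"xyz": [-4,-16.1,0],"angular": [0,0,0]},
  ],
)

```text
clock: 38.72
position: [494.0, 325.0, 203.8]
ee_rot: [1.0, -0.001, 0.0, 0.0]
contact_force: [0.2, -0.2, -0.1]
gripper_width: 51.3
```

```bash
python3 look.py 493.6 325.8 110 0 493 326 40 125
```

```text
38.725 [493.96 325.   203.78] yaw -0.14 51.337482945039135 [ 0.2 -0.2 -0.1]
2029 med [497.1 325.1 138.4] ((493.9363708496094, 325.23431396484375), (15.891283988952637, 65.04572296142578), 89.97042083740234)
(array([-0.04, -0.07,  9.38]), array([-0.   , -0.   , -0.002]))
```

>>> move_arm(
  moves=[
    {"gripper": 0.0,"xyz": [0,-0.03,4],"angular": [0,0,0]},
    {"gripper": 0.0,"xyz": [0,-0.03,7.5],"angular": [0,0,0]},
    {"gripper": 0.0,"xyz": [0,-0.03,9],"angular": [0,0,0]},
    {"gripper": 0.0,"xyz": [0,-0.03,9.25],"angular": [0,0,0]},
    {"gripper": 0.0,"xyz": [0,-0.03,9.25],"angular": [0,0,0]},
    {"gripper": -1,"xyz": [0,-0.03,9.25],"angular": [0,0,0]},
    {"gripper": -1,"xyz": [0,-0.03,9.25],"angular": [0,0,0]},
    {"gripper": -1,"xyz": [0,-0.03,9.25],"angular": [0,0,0]},
    {"gripper": -1,"xyz": [0,-0.03,9.25],"angular": [0,0,0]},
    {"gripper": -1,"xyz": [0,-0.03,9.25],"angular": [0,0,0]},
  ],
)

```text
clock: 40.02
position: [494.1, 326.5, 112.4]
ee_rot: [1.0, -0.0, 0.001, -0.0]
contact_force: [0.3, -1.9, 6.7]
gripper_width: 14.7
```

```bash
python3 look.py 519.3 -11.2 118 6
```

```text
40.025 [494.08 326.55 112.39] yaw -0.03 14.71645500713893 [ 0.3 -1.9  6.7]
(array([ 2.54, 33.77, -0.57]), array([-0.   , -0.001, -0.105]))
```

>>> move_arm(
  moves=[
    {"gripper": -1,"xyz": [0,0,-0.4],"angular": [0,0,0]},
    {"gripper": -1,"xyz": [0,0,-1.5],"angular": [0,0,0]},
    {"gripper": -1,"xyz": [0,0,-3.5],"angular": [0,0,0]},
    {"gripper": -1,"xyz": [0,0,-6],"angular": [0,0,0]},
    {"gripper": -1,"xyz": [0,0.5,-7.8],"angular": [0,0,0]},
    {"gripper": -1,"xyz": [0.2,2,-8.8],"angular": [0,0,-0.02]},
    {"gripper": -1,"xyz": [0.4,5,-8.8],"angular": [0,0,-0.04]},
    {"gripper": -1,"xyz": [0.7,9,-8.8],"angular": [0,0,-0.06]},
    {"gripper": -1,"xyz": [1,13.3,-8.8],"angular": [0,0,-0.085]},
    {"gripper": -1,"xyz": [1.3,17.6,-8.8],"angular": [0,0,-0.105]},
  ],
)

```text
clock: 41.28
position: [505.8, 149.4, 198.8]
ee_rot: [0.999, 0.053, -0.001, -0.0]
contact_force: [1.7, -0.2, -4.8]
gripper_width: 14.8
```

```bash
python3 look.py 519.3 -11.2 180 6
```

```text
41.275 [505.83 149.36 198.83] yaw 6.03 14.75616420129363 [ 1.7 -0.2 -4.8]
(array([-0.34, 16.11,  1.88]), array([-0.   ,  0.001,  0.001]))
```

>>> move_arm(
  moves=[
    {"gripper": -1,"xyz": [0,4.2,0],"angular": [0,0,0]},
    {"gripper": -1,"xyz": [-0.1,8.2,0],"angular": [0,0,0]},
    {"gripper": -1,"xyz": [-0.2,11.8,0],"angular": [0,0,0]},
    {"gripper": -1,"xyz": [-0.3,14.4,0],"angular": [0,0,0]},
    {"gripper": -1,"xyz": [-0.3,15.7,0.3],"angular": [0,0,0]},
    {"gripper": -1,"xyz": [-0.3,15.9,1],"angular": [0,0,0]},
    {"gripper": -1,"xyz": [-0.3,15.9,1.8],"angular": [0,0,0]},
    {"gripper": -1,"xyz": [-0.3,15.9,1.8],"angular": [0,0,0]},
    {"gripper": -1,"xyz": [-0.3,15.9,1.8],"angular": [0,0,0]},
  ],
)

```text
clock: 42.4
position: [520.1, -7.3, 181.1]
ee_rot: [0.999, 0.053, 0.0, 0.0]
contact_force: [-0.7, -0.4, -5.4]
gripper_width: 14.9
```

```bash
python3 look.py 519.2 -11.2 118 6
```

```text
42.4 [520.15  -7.28 181.09] yaw 6.04 14.888220936925821 [-0.7 -0.4 -5.4]
(array([-0.14,  0.38,  6.31]), array([ 0.   , -0.   ,  0.001]))
```

>>> move_arm(
  moves=[
    {"gripper": -1,"xyz": [-0.1,0.3,1.5],"angular": [0,0,0]},
    {"gripper": -1,"xyz": [-0.1,0.38,3.5],"angular": [0,0,0]},
    {"gripper": -1,"xyz": [-0.1,0.38,5],"angular": [0,0,0]},
    {"gripper": -1,"xyz": [-0.1,0.38,5.8],"angular": [0,0,0]},
    {"gripper": -1,"xyz": [-0.1,0.38,6.1],"angular": [0,0,0]},
    {"gripper": -1,"xyz": [-0.1,0.38,6.3],"angular": [0,0,0]},
    {"gripper": -1,"xyz": [-0.1,0.38,6.3],"angular": [0,0,0]},
  ],
)

```text
clock: 43.28
position: [519.6, -11.7, 118.5]
ee_rot: [0.999, 0.052, 0.0, -0.0]
contact_force: [-0.7, -0.1, -5.2]
gripper_width: 14.8
```

```bash
python3 look.py 519.2 -11.2 112.3 6
```

```text
43.275 [519.64 -11.72 118.46] yaw 5.98 14.797915280924233 [-0.7 -0.1 -5.2]
(array([-0.04, -0.06,  0.62]), array([-0.   , -0.001, -0.   ]))
```

>>> move_arm(
  moves=[
    {"gripper": -1,"xyz": [-0.03,-0.03,0.2],"angular": [0,0,0]},
    {"gripper": -1,"xyz": [-0.03,-0.03,0.4],"angular": [0,0,0]},
    {"gripper": -1,"xyz": [-0.03,-0.03,0.55],"angular": [0,0,0]},
    {"gripper": -1,"xyz": [-0.03,-0.03,0.65],"angular": [0,0,0]},
    {"gripper": -1,"xyz": [-0.03,-0.03,0.7],"angular": [0,0,0]},
    {"gripper": -1,"xyz": [-0.03,-0.03,0.7],"angular": [0,0,0]},
  ],
)

```text
clock: 44.02
position: [519.4, -11.9, 112.4]
ee_rot: [0.999, 0.052, 0.0, 0.0]
contact_force: [-3.1, -1.0, 5.2]
gripper_width: 14.7
```

>>> move_arm(
  moves=[
    {"gripper": 0.1,"xyz": [0,0,0],"angular": [0,0,0]},
    {"gripper": 0.1,"xyz": [0,0,0],"angular": [0,0,0]},
    {"gripper": 0.1,"xyz": [0,0,-0.3],"angular": [0,0,0]},
    {"gripper": 0.2,"xyz": [0,0,-3],"angular": [0,0,0]},
    {"gripper": 0.2,"xyz": [0,0,-7],"angular": [0,0,0]},
    {"gripper": 0.2,"xyz": [0.5,-2,-9],"angular": [0,0,0]},
    {"gripper": 0.2,"xyz": [2,-7,-9.2],"angular": [0,0,0.02]},
    {"gripper": 0.2,"xyz": [4,-13,-9.2],"angular": [0,0,0.04]},
    {"gripper": 0.2,"xyz": [6,-19,-9.2],"angular": [0,0,0.06]},
    {"gripper": 0.2,"xyz": [8,-25,-9.2],"angular": [0,0,0.087]},
  ],
)

```text
clock: 45.28
position: [572.5, 245.4, 203.5]
ee_rot: [1.0, 0.008, 0.0, -0.0]
contact_force: [0.8, 0.0, 0.1]
gripper_width: 51.0
```

>>> move_arm(
  moves=[
    {"gripper": 0.2,"xyz": [2,-4,0],"angular": [0,0,0]},
    {"gripper": 0.2,"xyz": [2.6,-6.8,0],"angular": [0,0,0]},
    {"gripper": 0.2,"xyz": [2.6,-7.7,0],"angular": [0,0,0]},
    {"gripper": 0.2,"xyz": [2.6,-7.7,0],"angular": [0,0,0]},
    {"gripper": 0.2,"xyz": [2.6,-7.7,0],"angular": [0,0,0]},
    {"gripper": 0.2,"xyz": [2.6,-7.7,0],"angular": [0,0,0]},
  ],
)

```text
clock: 46.02
position: [596.8, 319.7, 203.7]
ee_rot: [1.0, 0.008, 0.0, -0.0]
contact_force: [-0.0, -0.6, 0.3]
gripper_width: 51.1
```

```bash
python3 look.py 594.5 324.2 111 1 594 324 45 128
```

```text
46.025 [596.79 319.68 203.66] yaw 0.93 51.07319832622071 [-0.  -0.6  0.3]
2041 med [597.4 322.7 140.5] ((594.4674072265625, 322.85455322265625), (57.615047454833984, 17.593236923217773), 1.080822229385376)
(array([-0.23, -0.44,  9.26]), array([-0.   , -0.   , -0.001]))
```

>>> move_arm(
  moves=[
    {"gripper": 0.0,"xyz": [-0.23,-0.35,4],"angular": [0,0,0]},
    {"gripper": 0.0,"xyz": [-0.23,-0.38,7.5],"angular": [0,0,0]},
    {"gripper": 0.0,"xyz": [-0.23,-0.38,9],"angular": [0,0,0]},
    {"gripper": 0.0,"xyz": [-0.23,-0.38,9.15],"angular": [0,0,0]},
    {"gripper": 0.0,"xyz": [-0.23,-0.38,9.15],"angular": [0,0,0]},
    {"gripper": -1,"xyz": [-0.23,-0.38,9.15],"angular": [0,0,0]},
    {"gripper": -1,"xyz": [-0.23,-0.38,9.15],"angular": [0,0,0]},
    {"gripper": -1,"xyz": [-0.23,-0.38,9.15],"angular": [0,0,0]},
    {"gripper": -1,"xyz": [-0.23,-0.38,9.15],"angular": [0,0,0]},
    {"gripper": -1,"xyz": [-0.23,-0.38,9.15],"angular": [0,0,0]},
  ],
)

```text
clock: 47.32
position: [595.1, 324.3, 113.1]
ee_rot: [1.0, 0.009, 0.001, -0.0]
contact_force: [0.0, -2.2, 5.6]
gripper_width: 16.8
```

```bash
python3 look.py 572.8 79.3 118 1
```

```text
47.325 [595.05 324.33 113.06] yaw 1.0 16.788374744400095 [ 0.  -2.2  5.6]
(array([-2.65, 24.46, -0.51]), array([-0.   , -0.002, -0.   ]))
```

>>> move_arm(
  moves=[
    {"gripper": -1,"xyz": [0,0,-0.4],"angular": [0,0,0]},
    {"gripper": -1,"xyz": [0,0,-1.5],"angular": [0,0,0]},
    {"gripper": -1,"xyz": [0,0,-3.5],"angular": [0,0,0]},
    {"gripper": -1,"xyz": [0,0,-6],"angular": [0,0,0]},
    {"gripper": -1,"xyz": [-0.1,0.5,-7.8],"angular": [0,0,0]},
    {"gripper": -1,"xyz": [-0.3,2,-8.8],"angular": [0,0,0]},
    {"gripper": -1,"xyz": [-0.6,5,-8.8],"angular": [0,0,0]},
    {"gripper": -1,"xyz": [-1,9,-8.8],"angular": [0,0,0]},
    {"gripper": -1,"xyz": [-1.5,13.2,-8.8],"angular": [0,0,0]},
    {"gripper": -1,"xyz": [-2,17.2,-8.8],"angular": [0,0,0]},
  ],
)

```text
clock: 48.58
position: [576.1, 149.6, 199.0]
ee_rot: [1.0, 0.008, -0.001, 0.0]
contact_force: [0.0, -0.7, -5.7]
gripper_width: 16.7
```

>>> move_arm(
  moves=[
    {"gripper": -1,"xyz": [-0.3,3.5,0],"angular": [0,0,0]},
    {"gripper": -1,"xyz": [-0.6,6,0],"angular": [0,0,0]},
    {"gripper": -1,"xyz": [-0.6,7.1,0],"angular": [0,0,0]},
    {"gripper": -1,"xyz": [-0.6,7.2,0.5],"angular": [0,0,0]},
    {"gripper": -1,"xyz": [-0.6,7.2,1.2],"angular": [0,0,0]},
    {"gripper": -1,"xyz": [-0.6,7.2,2],"angular": [0,0,0]},
    {"gripper": -1,"xyz": [-0.6,7.2,2],"angular": [0,0,0]},
  ],
)

```text
clock: 49.45
position: [571.9, 80.5, 178.2]
ee_rot: [1.0, 0.009, -0.001, 0.0]
contact_force: [-0.5, 0.2, -5.3]
gripper_width: 17.2
```

```bash
python3 look.py 573.2 79.3 118 1
```

```text
49.45 [571.92  80.46 178.18] yaw 1.03 17.170662219523788 [-0.5  0.2 -5.3]
(array([0.14, 0.11, 6.02]), array([0.001, 0.003, 0.001]))
```

>>> move_arm(
  moves=[
    {"gripper": -1,"xyz": [0.1,0.1,1.5],"angular": [0,0,0]},
    {"gripper": -1,"xyz": [0.1,0.1,3.5],"angular": [0,0,0]},
    {"gripper": -1,"xyz": [0.1,0.1,5],"angular": [0,0,0]},
    {"gripper": -1,"xyz": [0.1,0.1,5.7],"angular": [0,0,0]},
    {"gripper": -1,"xyz": [0.1,0.1,6],"angular": [0,0,0]},
    {"gripper": -1,"xyz": [0.1,0.1,6],"angular": [0,0,0]},
    {"gripper": -1,"xyz": [0.1,0.1,6],"angular": [0,0,0]},
  ],
)

```text
clock: 50.32
position: [574.1, 79.2, 120.3]
ee_rot: [1.0, 0.009, 0.001, -0.0]
contact_force: [0.6, 0.2, -5.5]
gripper_width: 17.2
```

```bash
python3 look.py 573.2 79.3 112.9 1
```

```text
50.325 [574.12  79.19 120.31] yaw 0.99 17.215991594656213 [ 0.6  0.2 -5.5]
(array([-0.09, -0.01,  0.74]), array([-0.   , -0.001, -0.   ]))
```

>>> move_arm(
  moves=[
    {"gripper": -1,"xyz": [-0.06,0,0.3],"angular": [0,0,0]},
    {"gripper": -1,"xyz": [-0.06,0,0.5],"angular": [0,0,0]},
    {"gripper": -1,"xyz": [-0.06,0,0.65],"angular": [0,0,0]},
    {"gripper": -1,"xyz": [-0.06,0,0.75],"angular": [0,0,0]},
    {"gripper": -1,"xyz": [-0.06,0,0.83],"angular": [0,0,0]},
    {"gripper": -1,"xyz": [-0.06,0,0.83],"angular": [0,0,0]},
  ],
)

```text
clock: 51.08
position: [573.3, 78.8, 113.0]
ee_rot: [1.0, 0.009, 0.0, 0.0]
contact_force: [-3.7, -1.5, 5.1]
gripper_width: 16.9
```

Contact. I'll release, rise, and retreat left towards the start so the cameras have a clear view.

>>> move_arm(
  moves=[
    {"gripper": 0.2,"xyz": [0,0,0],"angular": [0,0,0]},
    {"gripper": 0.2,"xyz": [0,0,0],"angular": [0,0,0]},
    {"gripper": 0.2,"xyz": [0,0,-0.3],"angular": [0,0,0]},
    {"gripper": 0.2,"xyz": [0,0,-3],"angular": [0,0,0]},
    {"gripper": 0.2,"xyz": [0,0,-7],"angular": [0,0,0]},
    {"gripper": 0.2,"xyz": [-0.5,-2,-9],"angular": [0,0,0]},
    {"gripper": 0.2,"xyz": [-2,-7,-10],"angular": [0,0,0]},
    {"gripper": 0.2,"xyz": [-5,-12,-10.5],"angular": [0,0,0]},
    {"gripper": 0.2,"xyz": [-8,-17,-11],"angular": [0,0,0]},
    {"gripper": 0.2,"xyz": [-11,-22,-11],"angular": [0,0,0]},
  ],
)

```text
clock: 52.32
position: [458.6, 298.9, 222.2]
ee_rot: [1.0, 0.009, 0.001, -0.001]
contact_force: [0.6, 0.1, -0.4]
gripper_width: 51.3
```

>>> move_arm(
  moves=[
    {"gripper": 0.2,"xyz": [-3,-5,0],"angular": [0,0,0.1]},
    {"gripper": 0.2,"xyz": [-6,-10,0],"angular": [0,0,0.2]},
    {"gripper": 0.2,"xyz": [-9,-15,0],"angular": [0,0,0.3]},
    {"gripper": 0.2,"xyz": [-12,-19,0],"angular": [0,0,0.4]},
    {"gripper": 0.2,"xyz": [-15,-22.5,0],"angular": [0,0,0.48]},
    {"gripper": 0.2,"xyz": [-17,-25,0],"angular": [0,0,0.48]},
    {"gripper": 0.2,"xyz": [-17.5,-25.5,0],"angular": [0,0,0.48]},
    {"gripper": 0.2,"xyz": [-17.5,-25.5,0],"angular": [0,0,0.48]},
  ],
)

```text
clock: 53.32
position: [279.8, 548.9, 221.2]
ee_rot: [0.973, -0.229, 0.0, 0.0]
contact_force: [0.8, 0.2, 0.0]
gripper_width: 51.3
```

Run:
```python
from bench import arm
from h import *
s=arm.read_state();print(s["clock"],s["position"])
for n in("top","scene"):
    c=arm.get_calibration(n);p1,d1=arm.get_image(n);D=np.load(n+"0.npz")
    cv2.imwrite(f"pics/{n}_end.png",p1)
    for tag,d in(("old",D["d"]),("new",d1)):
        X=cloud(c,d);Z=X[...,2]
        for nm,x,y,zl in(("bottle",597,-84,118),("toner",573,79,118),("tin",519,-11,118)):
            m=(Z>zl)&(Z<150)&(np.hypot(X[...,0]-x,X[...,1]-y)<48)
            r=cv2.minAreaRect(X[m][:,:2].astype(np.float32));q=X[m].mean(0)
            print(n,tag,nm,m.sum(),np.round(r[0],1),np.round(r[1],1),round(r[2],1),q.round(1))
    if n=="top":
        a=cv2.cvtColor(D["p"],6);b=cv2.cvtColor(p1,6)
        cv2.imwrite("pics/cmp.png",cv2.resize(np.hstack([D["p"][110:260,245:425],p1[110:260,245:425]]),None,fx=2.2,fy=2.2))
        for nm,(u,v,w) in dict(jar=(384,204,18),touch=(286,222,16),tray=(262,147,0)).items():
            if w:
                A=a[v-w-8:v+w+8,u-w-8:u+w+8];T=b[v-w:v+w,u-w:u+w]
                print(nm,cv2.minMaxLoc(cv2.matchTemplate(A,T,5))[3],"(8,8)=unmoved",cv2.minMaxLoc(cv2.matchTemplate(A,T,5))[1])
        X=cloud(c,d1);Z=X[...,2];m=(Z>98)&(Z<118)&(np.hypot(X[...,0]-467,X[...,1]+334)<60)
        print("flat",m.sum(),cv2.minEnclosingCircle(X[m][:,:2].astype(np.float32)),X[m].mean(0))
```

```text
53.325 [279.83621888 548.94859143 221.19885428]
top old bottle 389 [596.4 -83.1] [39.5 38.6] 21.8 [594.2 -82.4 136.8]
top old toner 310 [581.6  79.8] [78.2 17.4] 0.9 [569.7  79.5 137.5]
top old tin 295 [517.4  -9.9] [65.4 16. ] 5.7 [516.3  -9.8 136.2]
top new bottle 388 [597.  -83.7] [38.5 39. ] 87.5 [594.7 -83.5 136.7]
top new toner 311 [570.8  79.6] [57.8 17.4] 0.9 [568.2  79.5 137.3]
top new tin 300 [516.8 -10.5] [65.6 16. ] 6.2 [515.4 -10.5 135.9]
jar (8, 8) (8,8)=unmoved 0.9982525110244751
touch (8, 8) (8,8)=unmoved 0.9998093247413635
flat 756 ((466.5765380859375, -331.5993347167969), 30.85607147216797) [ 465.77573071 -330.10462491  107.43791001]
scene old bottle 322 [598.7 -84.1] [40.  38.7] 76.9 [601.3 -80.5 136.2]
scene old toner 335 [581.7  79.4] [75.4 18.6] 1.0 [577.2  81.4 135.1]
scene old tin 252 [520.1 -10.6] [67.9 17. ] 6.6 [522.9  -8.8 135.5]
scene new bottle 322 [599.3 -84.6] [39.3 39.3] 40.5 [601.7 -81.3 136.3]
scene new toner 348 [581.5  79.4] [76.5 19.5] 2.0 [576.6  81.5 134.7]
scene new tin 249 [519.6 -10.5] [66.7 19.1] 4.3 [522.3  -9.6 135.5]
```

View pics/top_end.png

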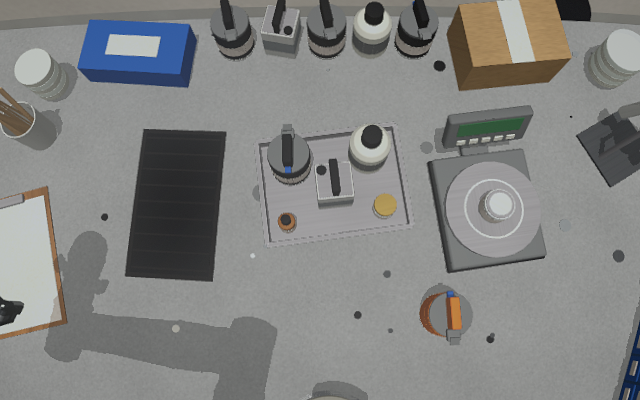

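View pics/cmp.png

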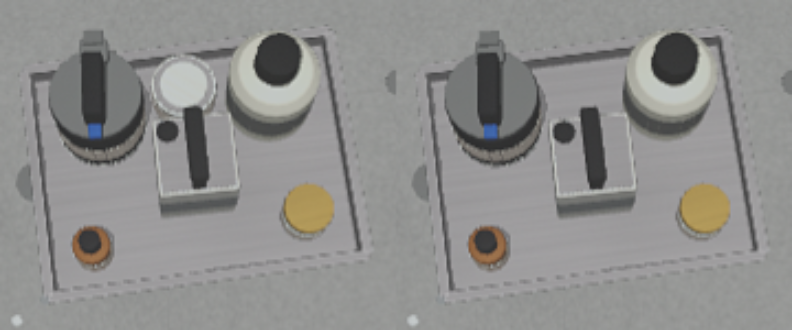

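The end pictures agree: containers are upright and back, the bystanders unmoved (both matches at zero shift), and the flat tin is inside the pan's ring at (497,206).

```bash
python3 -c "
from bench import arm
print(arm.job_done())"
```

```text
the job is handed in; nothing more can be done
None
```

The job is done and handed in at 53 s on the robot's clock. The toner can, square tin and white bottle went onto the mat. The flat tin was then lowered onto the pan until the wrist force showed contact. After that the bottle, square tin and toner can went back into the tray, and the arm ended clear near its start pose.

- **Return spots:** start and end pictures from both fixed cameras put all three containers upright, within about 1.5 mm of where they stood and turned by no more than about 2°.
- **Bystanders:** the small bottle and the jar matched their start pictures at zero pixel shift. Nothing fell.
- **Flat tin:** it stands upright on the pan. The cameras put it about 3 mm off the measured centre in y, while the gripper's pose at release put it within 1 mm. I left it there.
- **Forces:** the wrist force readings at the ends of the moves stayed under about 7 N.

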